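# Aim the thermal imager's mast and hold it up at its second stop

## Task

Line up the thermal imager for the boiler shot: turn the small black knob on the base until the yellow pointer stands on the red marker, then take the mast by its top grip so that the red button is squeezed in, and pull the mast straight up to its second (topmost) stop. Finish while holding it there by the grip, with the button still squeezed in, the pointer still on the red marker, the imager itself untouched and the other things on the worktop left alone.

Things in the scene. Friction and masses are not known exactly. Their poses are not given: they have to be found in the camera images.
- base: cast aluminium base disc of the camera mast, 224 mm across, 20 mm high, fixed to the worktop; origin under its centre on the worktop, z up. A grey gearbox lug reaches out on its -x side and carries the knob. Its upper rim shows a degree scale (black ticks) around +x.
- pan_axis (a point): point on the pan axis at the base's upper face, 20 mm above the worktop; it turns with the pan head. Its x axis points along the yellow pointer, its y axis is the way the imager looks, z up. The grey head (120 mm across, up to 34 mm above this point) and the tubes stand centred on it: outer tube 42 mm across with a black collar (49 mm across) whose top is 140 mm above the worktop.
- pointer_tip (a point): tip of the yellow pointer on the pan head, 85 mm from the pan axis along x of pan_axis, 36 mm above the worktop; the tip is 2.4 mm wide
- marker_red: red magnetic marker, a disc 10 mm across and 6 mm high, stuck on the rim of the base 89 to 98 mm from the pan axis, 10 to 21 degrees to one side of the pointer's start; origin under its centre. The pointer stands on it when the line from the pan axis through the pointer passes within 3.5 mm of the disc's centre.
- marker_blue: blue magnetic marker of the same size on the other side of the pointer, for another shot; not used
- knob_grip (a point): on the axis of the black fine-adjust knob, at the height to grip it, 41 mm above the worktop. The knob is a fluted cylinder 36 mm across and 30 mm high (its top 54 mm above the worktop, underside 24 mm, gearbox top 18 mm), its axis upright, 140 mm from the pan axis on base -x. It turns easily (about 0.1 N m) and stays where left.
- knob: the same knob as a body, origin on its axis at its underside, 24 mm above the worktop; a white line on top shows its turn. It is geared to the pan head: 6 rad of knob turn the head (with pointer, mast, grip and imager) 1 rad the OTHER way (knob clockwise from above: pointer counter-clockwise); no backlash
- grip: black rubber bar grip on the mast: 24 mm wide (x), 100 mm long (y, -55 to +45 mm), 28 mm high; origin at its centre over the mast axis, 172 mm above the worktop with the mast down; axes like pan_axis. Red button in the middle of its +x side: pinched across x there, the button goes in. Below it an 18 mm thick neck, 18 mm high; keep the fingertips above the 32 mm tube under that.
- release_face (a point): middle of the outer face of the red release button, 30 mm long (y) by 17 mm high; stands 6.5 mm proud of the grip's +x side when out, 0.5 mm when fully in. Grip width over the button: 30.5 mm out, 24.5 mm in.
- release (a joint): travel of the red button in m: 0 out, 0.006 fully in (about 6 N). Above 0.0045 the latch is free; otherwise the mast is locked at the next stop. Between stops a released button stays in until it snaps out at the stop.
- mast (a joint): extension of the mast in m: 0 down (locked at the start), 0.05 first stop, 0.100 second stop, which is also the end of travel. The moving part weighs 0.5 to 0.7 kg and sinks to the next lower stop if let go between stops. A white band on the inner tube comes clear of the collar at the first stop, a red band at the second.
- imager: orange and black thermal imager on the mast, beside the grip's +y end: 62 mm (x), 77 mm with lens (y), 52 mm high; origin at the middle of its rear face, 55 mm from the mast axis along +y of pan_axis, its top 21 mm above the grip's centre (193 mm above the worktop with the mast down). Not to be touched.
- mug: white mug, 80 mm across, 92 mm high, on the left; bystander, origin under its centre
- leak_spray: bottle, 54 mm across, 150 mm high, on the left; bystander, origin under its centre
- screwdriver: screwdriver 190 mm long, lying on the right; bystander
- wrench: steel wrench 180 mm long, lying on the right; bystander
- control_knob: white boiler knob taken off, 42 mm across, 22 mm high, left of the black knob; bystander, origin under its centre
- torch: dark pocket torch 135 mm long, 34 mm thick, lying on the right; bystander
- screw_jar: small jar with yellow cap, 52 mm across, 60 mm high, far left; bystander, origin under its centre

How it is judged:
By the outcome, as a careful person would: the job done as asked, in the order asked, and still so for the second after the job is handed in, while the arm keeps its last pose, push and grip.
It also fails if it takes over 64 s, if anything falls off the work surface, if the arm or the gripper's body presses on something with over 40 N, if the wrist force passes 120 N, or if a joint passes its speed limit or range.

## Robot

A 6-joint arm with a two-finger parallel gripper is mounted at the origin on the work surface. World frame = base frame: x ahead of the robot, y to its left, z up, the work surface at z = 0. Lengths are in m, angles in rad, forces in N, time in s.
With the tool pointing down it reaches from about 0.325 to 0.775 m from the base axis. Payload 9.3 kg.
Tool frame: the origin (TCP) lies at the very end of the fingers, on their centre line; the grasp point (between the pads) lies ctrl.pinch_z behind it (ctrl.pinch_z is the distance from the TCP to the grasp point, in m); x points along the fingers, y is the direction in which the jaws open and shut, and the axes are right-handed (so a half turn about x gives the same grasp; the last joint's range is limited). The gripper opens to 85 mm and grips with 20 to 120 N. Pads are 22 mm wide; open, the fingers measure 114 mm over their backs; the gripper's body (76 mm by 85 mm) begins 54 mm behind the grasp point. The pads swing forward as they close: fully open they stand 13 mm farther back than shut.
Start: joints at [0.978, 0.259, 0.021, 1.334, 0, 1.418], TCP at [0.234, 0.498, 0.231] pointing down, gripper open.
Joint ranges: [-3.04, 3.04], [-0.91, 1.82], [-1.04, 1.36], [-1.92, 1.95], [-1.52, 1.45], [-3.14, 3.14]. Speed limits (rad/s): [2.22, 2.22, 2.79, 3.14, 3.14, 3.14].

## Interface

Orientations are given as a rotation vector (axis times angle).
In Python, from bench import ctrl, grab_frame, ticket, finder gives the robot as it stands.
- The arm moves only by the tool carry_out, never from a script. Its arguments are lists of equal length, an entry for each row: "jaw": the closure in counts, from 0 (fully open) to 255 (shut); "translation": the shift along the world's x, y, z in mm, a list of three; "twist": the turn, a rotation vector about the world's x, y, z in degrees, a list of three. A call has 1 to 20 rows; each row shifts and turns the pose as measured when the row begins; what a row does not reach is not made up. A row lasts 1/12 s, in which the tool goes at most 41.7 mm and 7.16 degrees, less where a joint would pass 70% of its speed; a pose out of reach is approached as far as the arm can. A call is refused whole if a number of a shift passes 41.7 or a number of a turn 7.16, either way. A call with a gripper value outside its range is refused whole. The fingers move at their own pace and stop on an object; the grip force is fixed at half the most. Time passes only in rows, so rows that do not move let the fingers close. It gives the time, the measured TCP pose, the force and the opening at its end, in the units of the state.
- ctrl.read_state(): the state, without advancing time (a new reading comes with each control period).
- grab_frame(name): name is "scene" or "top"; returns a dict with "img" (480x640x3 uint8, red, green, blue), "camera_matrix" (3x3 intrinsics, pixels), "pose" (4x4, takes a point from camera to world coordinates). Camera axes: x right, y up, looking along -z (the intrinsics and any distortion apply to the point x, -y, -z); pixel columns grow to the right and rows downward; lengths in m; the calibration is good to about 2 mm. A picture is of the moment at which its call begins. There is no depth.
- ticket.close_job(): hands the job in, once; it reports no verdict.
Trained networks look in the newest picture that a camera, given by its name, has taken for a name from the list of things; names that differ only in an ending like _2 or _b are one class to them, and where a whole thing is asked for, a point or a joint stands for the part that bears it (a point fixed in the world has none). Each returns a list of dicts, best first, with "conf" (0 to 1); they miss things now and then, are a little off and sometimes report something else, mostly with a low value. They report only what shows in the picture. A call takes as long as a camera call.
- finder.masks_of(label, camera): "pixels" (480x640 bool, what is visible of it) and "at" ([column, row] in pixels, amid what is visible of it).
- finder.place_of(label, camera): "at" ([column, row] in pixels: a listed point, or the origin of a listed thing).
The state is a dict: "time_s": time; "joint_positions": joint angles; "dq": joint speeds; "tau": joint torques, N m; "position": TCP position; "tool_rot": TCP orientation; "force": force on the tool from outside, world axes, zero at the start; "wrist_torque": the same for the moment, N m; "finger_gap": finger opening in m.
Only numpy, scipy, OpenCV 4.12 (cv2) and the standard library are available. Lean on these libraries where they do the work, as an engineer would, in place of code of your own. Each camera call takes 0.05 s, during which the arm holds its last target.

## Working session

There is one attempt and no reset: what is moved stays moved. The work goes in short steps, Python scripts to look and compute and a tool call to move; the robot and the scene stay as the last step left them, time stands still between calls to the robot, and variables do not carry over. Pictures are saved under pics/ and viewed, and the job is handed in when it is done.

Besides the shell and the picture viewer there is one more tool, called after "Request:" by a JSON object that holds its "op" and its "data". carry_out: Moves the arm, as the interface text tells. Its arguments: {"type":"object","properties":{"jaw":{"type":"array"},"translation":{"type":"array"},"twist":{"type":"array"}},"required":["jaw","translation","twist"]}

```bash
mkdir -p pics; ls; cat > h.py <<'E'
import numpy as np, cv2
from bench import ctrl, grab_frame, ticket, finder
def ray(f,px):
    K=f["camera_matrix"];P=f["pose"]
    d=np.linalg.inv(K)@np.array([px[0],px[1],1.]); d=np.array([d[0],-d[1],-d[2]])
    d=P[:3,:3]@d; return P[:3,3],d/np.linalg.norm(d)
def onz(f,px,z):
    o,d=ray(f,px); return o+d*(z-o[2])/d[2]
def tri(f1,p1,f2,p2):
    o1,d1=ray(f1,p1);o2,d2=ray(f2,p2)
    A=np.stack([d1,-d2],1);t=np.linalg.lstsq(A,o2-o1,rcond=None)[0]
    a=o1+t[0]*d1;b=o2+t[1]*d2
    return (a+b)/2,np.linalg.norm(a-b)
def proj(f,X):
    P=f["pose"];c=P[:3,:3].T@(np.array(X)-P[:3,3]);c=np.array([c[0],-c[1],-c[2]])
    u=f["camera_matrix"]@c;return u[:2]/u[2]
def save(f,n): cv2.imwrite("pics/"+n+".png",f["img"][:,:,::-1])
E
python3 - <<'E'
from h import *
np.set_printoptions(precision=4,suppress=True)
print(ctrl.read_state(),ctrl.pinch_z)
F={}
for c in("scene","top"):
    f=grab_frame(c);F[c]=f;save(f,c+"0");print(c,f["pose"],f["camera_matrix"],[k for k in f])
for l in["base","pan_axis","pointer_tip","marker_red","marker_blue","knob_grip","knob","grip","release_face","imager","control_knob"]:
    r={}
    for c in F:
        x=finder.place_of(l,c); r[c]=x
        print(l,c,[(np.round(i["at"],1).tolist(),round(i["conf"],2)) for i in x[:3]])
    if r["scene"] and r["top"]: print("   ",tri(F["scene"],r["scene"][0]["at"],F["top"],r["top"][0]["at"]))
E
```

```text
pics
{'time_s': 0.0, 'joint_positions': array([0.9784, 0.2592, 0.0207, 1.3337, 0.    , 1.4182]), 'dq': array([-0.0001,  0.0002, -0.0003, -0.0008, -0.0004,  0.0013]), 'tau': array([ -0.0021, -55.564 ,  34.4531,   0.0137,  -0.0002,   0.    ]), 'position': array([0.234 , 0.4974, 0.2306]), 'tool_rot': array([ 0.3439,  1.5437, -0.346 ]), 'force': array([ 1.1181, -1.4122,  1.1265]), 'wrist_torque': array([ 0.025 ,  0.03  , -0.0166]), 'finger_gap': 0.08533955085584526} 0.0187
scene [[-0.8744 -0.3535  0.3323  0.9153]
 [ 0.485  -0.6227  0.6139  0.636 ]
 [-0.0101  0.698   0.716   0.8551]
 [ 0.      0.      0.      1.    ]] [[442.3554   0.     315.6223]
 [  0.     442.3554 233.591 ]
 [  0.       0.       1.    ]] ['img', 'camera_matrix', 'pose']
top [[ 0.0084  0.9836 -0.1801  0.4152]
 [-1.      0.0086  0.0001  0.0124]
 [ 0.0016  0.1801  0.9836  1.0962]
 [ 0.      0.      0.      1.    ]] [[491.8749   0.     325.7571]
 [  0.     491.8749 240.461 ]
 [  0.       0.       1.    ]] ['img', 'camera_matrix', 'pose']
base scene [([294.5, 249.8], 0.97), ([342.3, 218.9], 0.53), ([294.6, 202.1], 0.36)]
ba
[... 689 characters left out ...]
([343.8, 227.0], 0.64), ([319.8, 373.7], 0.43), ([417.7, 313.8], 0.19)]
knob top [([362.5, 314.3], 0.48)]
    (array([ 0.4495, -0.068 ,  0.0168]), np.float64(0.002634637391219217))
grip scene [([293.7, 201.3], 0.86)]
grip top [([365.6, 232.6], 0.86)]
    (array([ 0.5968, -0.0617,  0.1787]), np.float64(0.005358340943141041))
release_face scene [([285.6, 205.4], 0.42)]
release_face top [([370.4, 225.3], 0.47)]
    (array([ 0.6137, -0.072 ,  0.1656]), np.float64(0.005917645199636657))
imager scene []
imager top [([337.0, 233.7], 0.75)]
control_knob scene [([416.5, 316.3], 0.53)]
control_knob top [([221.2, 318.7], 0.73)]
    (array([ 0.4399,  0.2423, -0.0099]), np.float64(0.0021690351104694775))
```

View pics/scene0.png

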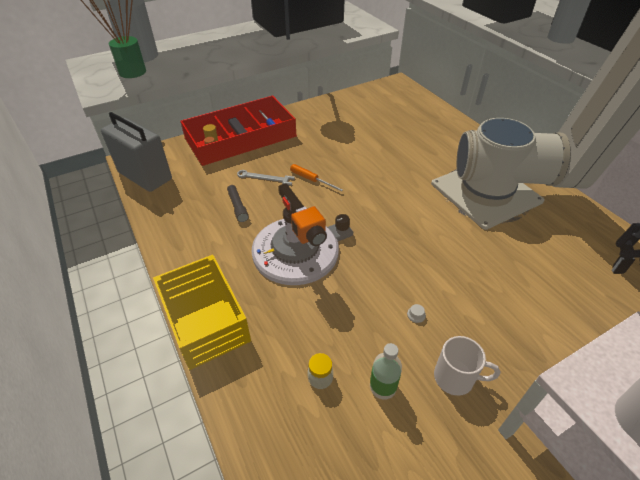

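View pics/top0.png

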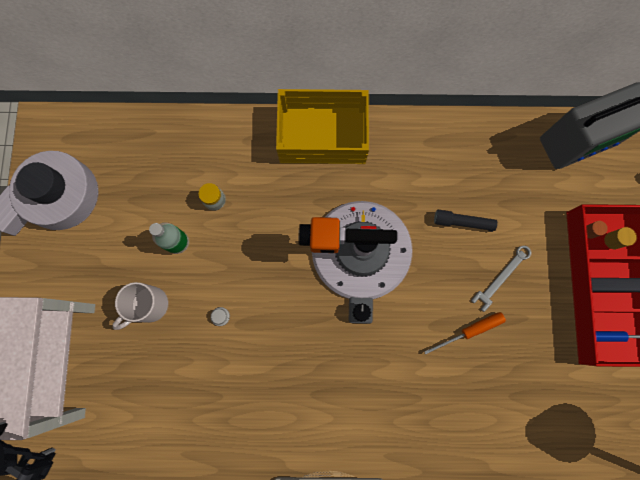

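```bash
python3 - <<'E'
import cv2
a=cv2.imread("pics/top0.png")[180:340,280:440]; cv2.imwrite("pics/topz.png",cv2.resize(a,(600,600),interpolation=cv2.INTER_CUBIC))
a=cv2.imread("pics/scene0.png")[150:300,220:370]; cv2.imwrite("pics/scenez.png",cv2.resize(a,(600,600),interpolation=cv2.INTER_CUBIC))
E
```

```text
(no output)
```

View pics/topz.png

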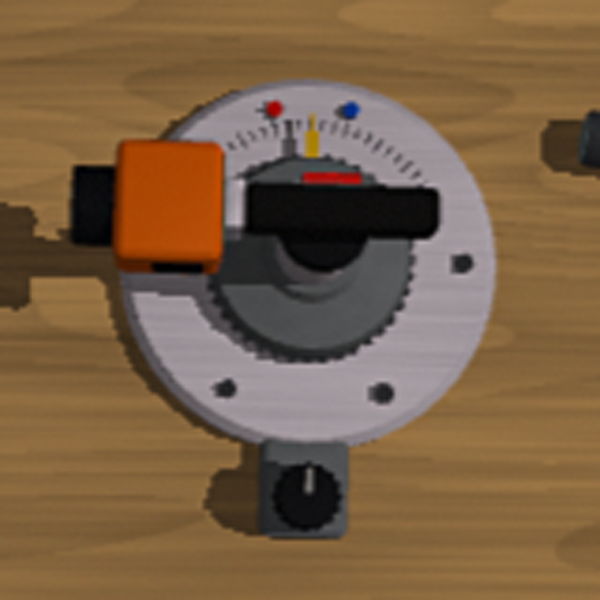

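View pics/scenez.png

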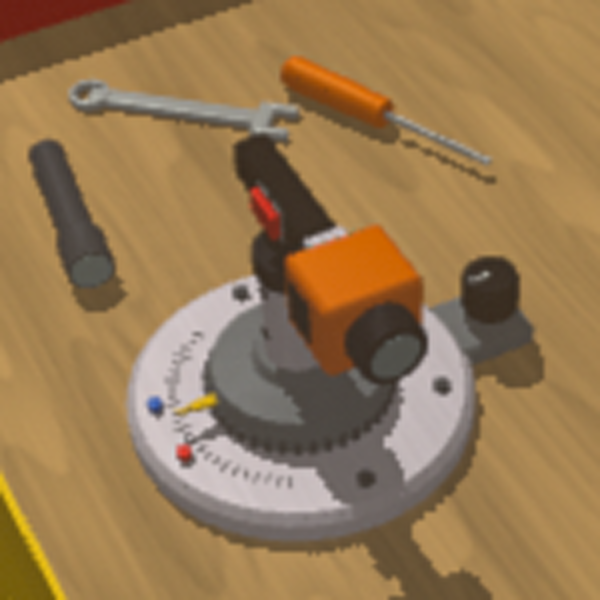

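The top view shows the pointer at about (363,211), with the red marker left of it (+y side) at (353,209) and the blue one right of it at (373,209). The knob is at (362,312). The imager lies on the +y side, so the pointer must turn counter-clockwise and the knob clockwise. Next I'll refine these by colour.

```bash
cat >> h.py <<'E'
def segs(f,box):
    x0,y0,x1,y1=box
    im=cv2.cvtColor(f["img"],cv2.COLOR_RGB2HSV).astype(int);H,S,V=im[...,0],im[...,1],im[...,2]
    m={"red":((H<6)|(H>174))&(S>150)&(V>70),"blue":(H>105)&(H<130)&(S>130)&(V>60),"yel":(H>18)&(H<30)&(S>190)&(V>100)}
    out={}
    for k,a in m.items():
        b=np.zeros(a.shape,np.uint8);b[y0:y1,x0:x1]=a[y0:y1,x0:x1]
        n,l,s,c=cv2.connectedComponentsWithStats(b)
        out[k]=[(int(s[i,4]),c[i].round(2).tolist(),s[i,:4].tolist()) for i in range(1,n) if s[i,4]>3]
    return out
E
python3 - <<'E'
from h import *
np.set_printoptions(precision=4,suppress=True)
t=grab_frame("top");s=grab_frame("scene")
print(segs(t,(305,195,420,330)));print(segs(s,(245,180,350,290)))
for l in("base","knob","grip","pointer_tip","imager","marker_red","release_face"):
  for c,f in(("top",t),("scene",s)):
    r=finder.masks_of(l,c)
    for x in r[:2]:
        m=x["pixels"];ys,xs=np.nonzero(m);print(l,c,round(x["conf"],2),x["at"],m.sum(),xs.min(),xs.max(),ys.min(),ys.max())
E
```

```text
{'red': [(13, [352.62, 208.62], [351, 207, 4, 4]), (45, [368.0, 227.0], [361, 226, 15, 3])], 'blue': [(13, [373.0, 209.0], [371, 207, 5, 5])], 'yel': [(20, [362.95, 217.85], [362, 215, 3, 7])]}
{'red': [(46, [286.33, 202.72], [283, 197, 7, 13]), (7, [265.71, 263.0], [265, 262, 3, 3])], 'blue': [(4, [258.5, 250.5], [258, 250, 2, 2])], 'yel': [(10, [270.9, 250.0], [268, 249, 6, 3])]}
base top 0.81 [357.6, 251.6] 8761 298 411 201 323
base scene 0.68 [293.4, 241.8] 5915 252 352 183 285
knob top 0.75 [480.7, 327.1] 636 425 504 312 352
knob top 0.58 [356.2, 312.0] 252 353 370 304 321
knob scene 0.51 [344.2, 220.8] 227 334 349 214 230
grip top 0.69 [365.5, 234.4] 802 340 396 226 244
grip top 0.54 [218.1, 319.2] 273 211 228 307 325
grip scene 0.82 [293.8, 197.9] 384 279 303 184 212
pointer_tip top 0.71 [351.8, 242.2] 3839 298 396 215 276
pointer_tip scene 0.58 [294.5, 230.8] 2809 265 326 183 263
imager top 0.81 [320.2, 236.8] 1238 299 339 217 252
imager scene 0.94 [308.1, 226.7] 1046 291 326 206 245
imager scene 0.66 [339.9, 221.9] 199 335 349 214 230
marker_red scene 0.65 [237.5, 204.4] 332 228 247 185 220
release_face scene 0.47 [288.4, 202.7] 57 282 289 197 209
```

```bash
python3 - <<'E'
from h import *
from scipy.optimize import least_squares
np.set_printoptions(precision=4,suppress=True)
t=grab_frame("top");s=grab_frame("scene")
# base rim: radial gradient from approx centre, in world plane z=.02
def samp(f,X):
    p=proj(f,X); return cv2.remap(cv2.cvtColor(f["img"],cv2.COLOR_RGB2HSV)[...,1].astype(np.float32),np.float32([[p[0]]]),np.float32([[p[1]]]),cv2.INTER_LINEAR)[0,0]
for n,f in(("top",t),("scene",s)):
  for z in(.02,):
    c=np.array([.595,-.067])
    for it in range(2):
        pts=[]
        for a in np.radians(np.arange(0,360,3)):
            rr=np.arange(.095,.13,.0005)
            v=np.array([samp(f,[c[0]+r*np.cos(a),c[1]+r*np.sin(a),z]) for r in rr])
            g=np.diff(cv2.GaussianBlur(v[None],(7,1),0)[0]); 
            if g.max()>2: pts.append(c+rr[g.argmax()]*np.array([np.cos(a),np.sin(a)]))
        pts=np.array(pts)
        r=least_squares(lambda q:np.hypot(pts[:,0]-q[0],pts[:,1]-q[1])-.112,c,loss="soft_l1",f_scale=.001)
        c=r.x
    res=np.hypot(pts[:,0]-c[0],pts[:,1]-c[1])-.112
    print(n,c,len(pts),np.median(res),np.median(abs(res)))
print("red top",onz(t,[352.62,208.62],.026),"scene",onz(s,[265.71,263],.025),tri(t,[352.62,208.62],s,[265.71,263]))
print("blue top",onz(t,[373,209],.026),onz(s,[258.5,250.5],.025))
print("yel",onz(t,[362.95,217.85],.036),onz(s,[270.9,250],.036))
print("knob",onz(t,[361.5,312.5],.054),tri(t,[361.5,312.5],s,[342.,216]))
print("button",tri(t,[368,227],s,[286.33,202.72]),onz(t,[368,227],.172))
for a in [(340,226),(396,226),(396,244),(340,244)]: print("grip corner",onz(t,a,.186))
st=ctrl.read_state()
R=cv2.Rodrigues(st["tool_rot"])[0];print(R)
def crop(f,b,n,k):
    a=f["img"][b[1]:b[3],b[0]:b[2],::-1];cv2.imwrite("pics/"+n+".png",cv2.resize(a,None,fx=k,fy=k,interpolation=cv2.INTER_NEAREST))
crop(t,(335,195,405,255),"z1",10); crop(t,(340,290,385,335),"z2",12);crop(s,(325,205,360,240),"z3",14)
E
```

```text
top [ 0.593  -0.0665] 109 -0.0003480828212011483 0.0005930121697067803
scene [ 0.6015 -0.0572] 109 0.00019387748054182363 0.0017011800101353336
red top [ 0.6842 -0.0472  0.026 ] scene [ 0.6862 -0.048   0.025 ] (array([ 0.6853, -0.0478,  0.0245]), np.float64(0.0018560416249611533))
blue top [ 0.6837 -0.0928  0.026 ] [ 0.6848 -0.095   0.025 ]
yel [ 0.6609 -0.0694  0.036 ] [ 0.6602 -0.0715  0.036 ]
knob [ 0.453  -0.0639  0.054 ] (array([ 0.4546, -0.0648,  0.0618]), np.float64(0.004646686959234145))
button (array([ 0.6104, -0.068 ,  0.1749]), np.float64(0.0008874901232232426)) [ 0.6114 -0.0685  0.172 ]
grip corner [ 0.6099 -0.0144  0.186 ]
grip corner [ 0.6108 -0.1203  0.186 ]
grip corner [ 0.5763 -0.1197  0.186 ]
grip corner [ 0.5753 -0.0145  0.186 ]
[[ 0.      0.4258  0.9048]
 [ 0.      0.9048 -0.4258]
 [-1.      0.      0.    ]]
```

View pics/z1.png

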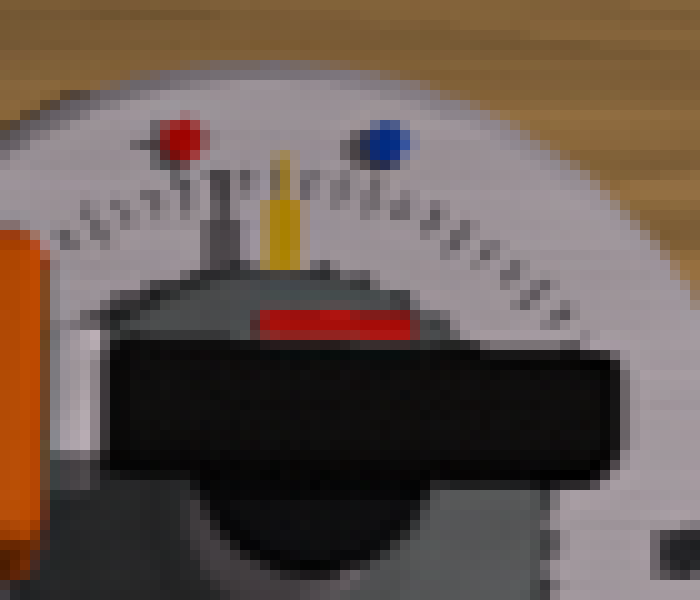

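View pics/z2.png

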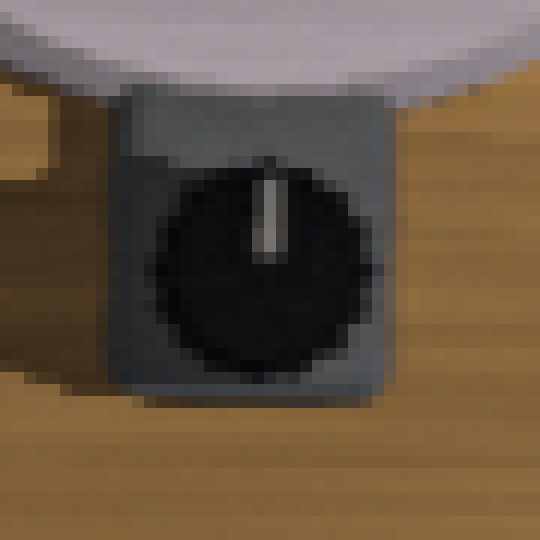

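View pics/z3.png

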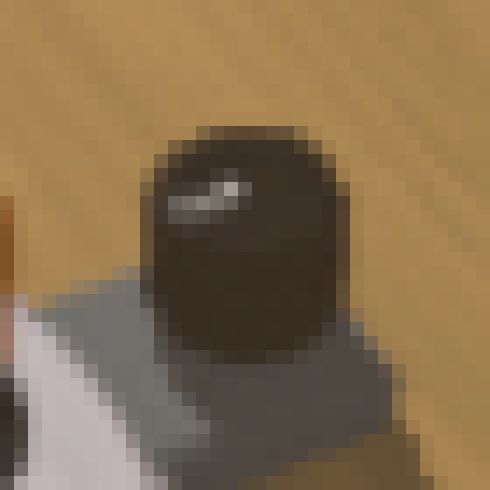

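Request:
{"op": "carry_out", "data": {"jaw": [0,0,0,0,0,0,0,0,0,0,0,0,0,0,0,0], "translation": [[13.7,-35.1,0],[13.7,-35.1,0],[13.7,-35.1,0],[13.7,-35.1,0],[13.7,-35.1,0],[13.7,-35.1,0],[13.7,-35.1,0],[13.7,-35.1,0],[13.7,-35.1,0],[13.7,-35.1,0],[13.7,-35.1,0],[13.7,-35.1,0],[13.7,-35.1,0],[13.7,-35.1,0],[13.7,-35.1,0],[13.7,-35.1,0]], "twist": [[0,0,5],[0,0,5],[0,0,5],[0,0,5],[0,0,5],[0,0,5],[0,0,5],[0,0,5],[0,0,5],[0,0,5],[0,0,5],[0,0,5],[0,0,5],[0,0,3],[0,0,0],[0,0,0]]}}

```text
time_s: 3.43
position: [0.4516, -0.0766, 0.2323]
tool_rot: [-0.625, 1.472, 0.623]
force: [0.6, -0.5, 0.2]
finger_gap: 0.0852
```

```bash
cat >> h.py <<'E'
def st():
    s=ctrl.read_state();R=cv2.Rodrigues(s["tool_rot"])[0]
    print("t",round(s["time_s"],2),"p",(s["position"]*1000).round(1),"xaxis",R[:,0].round(3),"jawyaw",np.degrees(np.arctan2(R[1,1],R[0,1])).round(2),"F",s["force"].round(1),"T",s["wrist_torque"].round(2),"gap",round(s["finger_gap"]*1000,1),"q",s["joint_positions"].round(2));return s
E
python3 -c "
from h import *
st()"
```

```text
t 3.43 p [451.6 -76.6 232.3] xaxis [ 0.007  0.002 -1.   ] jawyaw 135.78 F [ 0.6 -0.5  0.2] T [0.05 0.   0.05] gap 85.2 q [-0.35  0.1  -0.18  1.29  0.   -1.15]
```

Request:
{"op": "carry_out", "data": {"jaw": [0,0,0,0], "translation": [[2,12.6,-30],[0,0,-30],[0,0,-20],[0,0,0]], "twist": [[0,0.5,-2.5],[0,0,0],[0,0,0],[0,0,0]]}}

```text
time_s: 3.77
position: [0.4573, -0.0753, 0.1502]
tool_rot: [-0.58, 1.491, 0.576]
force: [0.5, -0.2, -0.5]
finger_gap: 0.0857
```

```bash
python3 - <<'E'
from h import *
st()
t=grab_frame("top");s=grab_frame("scene");save(t,"t1");save(s,"s1")
print(onz(t,[361.6,312],.054),tri(t,[361.6,312],s,[342.,218.2]))
for n,f in(("t",t),("s",s)): print(n,proj(f,ctrl.read_state()["position"]))
def crop(f,b,n,k):
    a=f["img"][b[1]:b[3],b[0]:b[2],::-1];cv2.imwrite("pics/"+n+".png",cv2.resize(a,None,fx=k,fy=k,interpolation=cv2.INTER_CUBIC))
crop(t,(310,230,420,350),"z4",5); crop(s,(280,150,400,250),"z5",6)
E
```

```text
t 3.77 p [457.3 -75.3 150.2] xaxis [ 0.003 -0.002 -1.   ] jawyaw 132.33 F [ 0.5 -0.2 -0.5] T [ 0.02 -0.    0.03] gap 85.7 q [-0.34  0.15 -0.33  1.09 -0.   -1.08]
[ 0.45408388 -0.06416241  0.054     ] (array([ 0.45521743, -0.06502358,  0.05411864]), np.float64(0.0028568900311818626))
t [371.29507572 307.70618446]
s [340.52995641 187.12338689]
```

View pics/z4.png

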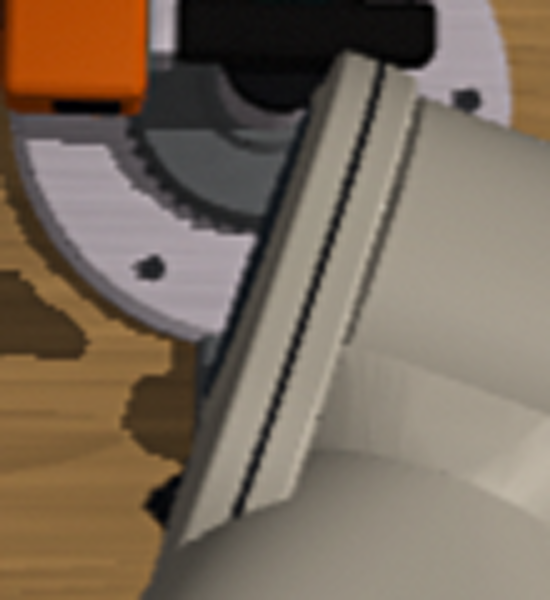

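View pics/z5.png

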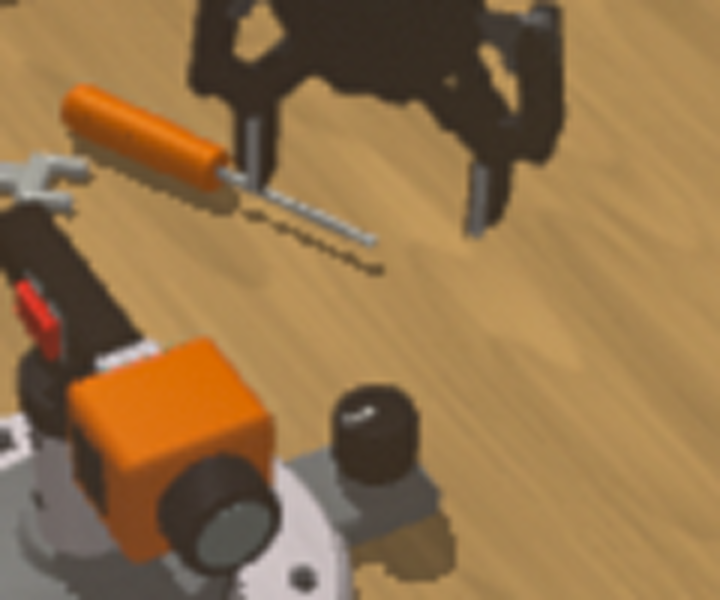

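View pics/s1.png

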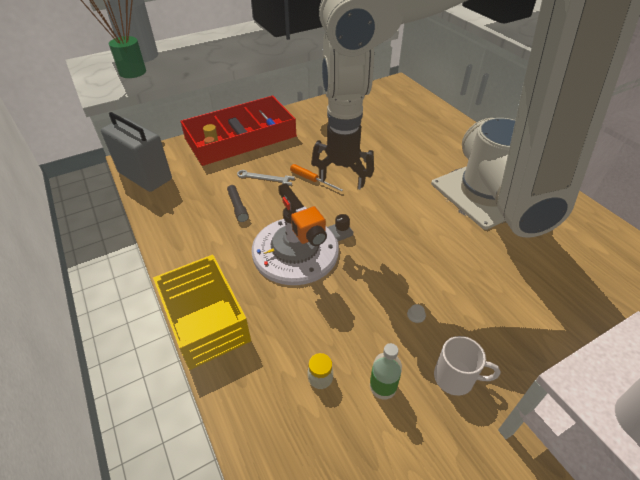

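View pics/t1.png

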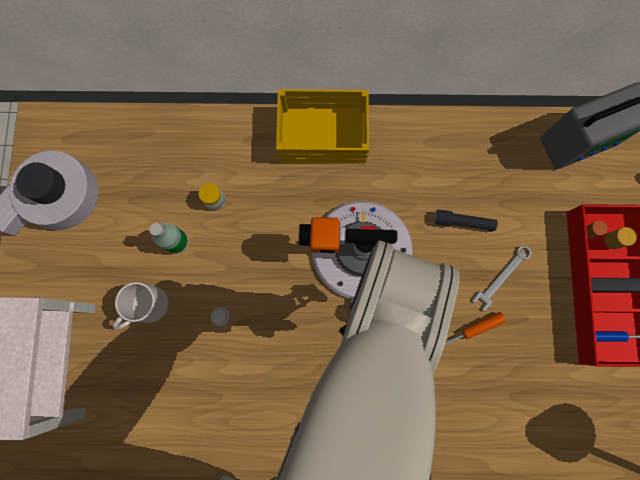

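The elbow and wrist stay well above the mast. The pointer and markers at (363,211) remain visible in the top view, so I'll centre over the knob and descend.

Request:
{"op": "carry_out", "data": {"jaw": [0,0,0,0], "translation": [[-2.5,10.5,-10],[0,0,-25],[0,0,-25],[0,0,0]], "twist": [[0,0,0],[0,0,0],[0,0,0],[0,0,0]]}}

```text
time_s: 4.2
position: [0.4603, -0.0646, 0.0997]
tool_rot: [-0.59, 1.477, 0.569]
force: [-0.4, 0.9, -0.0]
finger_gap: 0.0855
```

```bash
python3 -c "
from h import *
st()"
```

```text
t 4.2 p [460.3 -64.6  99.7] xaxis [ 0.019 -0.007 -1.   ] jawyaw 132.54 F [-0.4  0.9 -0. ] T [0.01 0.04 0.01] gap 85.5 q [-0.32  0.18 -0.43  0.93 -0.   -1.06]
```

Request:
{"op": "carry_out", "data": {"jaw": [0,0,0,0,0], "translation": [[-5.5,0,-10],[0,0,-20],[0,0,-20],[0,0,-15],[0,0,0]], "twist": [[0.4,1.1,0],[0,0,0],[0,0,0],[0,0,0],[0,0,0]]}}

```text
time_s: 4.62
position: [0.4589, -0.0653, 0.0409]
tool_rot: [-0.587, 1.485, 0.579]
force: [-1.3, 0.9, -0.2]
finger_gap: 0.0851
```

```bash
python3 -c "
from h import *
st()"
```

```text
t 4.62 p [458.9 -65.3  40.9] xaxis [ 0.007 -0.002 -1.   ] jawyaw 132.73 F [-1.3  0.9 -0.2] T [0.08 0.08 0.02] gap 85.1 q [-0.32  0.25 -0.52  0.79 -0.   -1.07]
```

Request:
{"op": "carry_out", "data": {"jaw": [0,0,0,0], "translation": [[-4.5,0.8,-7],[0,0,-8],[-1,0,-4],[0,0,0]], "twist": [[0,0.4,0],[0,0,0],[0,0,0],[0,0,0]]}}

```text
time_s: 4.95
position: [0.4553, -0.0651, 0.0245]
tool_rot: [-0.587, 1.489, 0.58]
force: [0.3, -0.6, -0.1]
finger_gap: 0.0854
```

```bash
python3 -c "
from h import *
st()"
```

```text
t 4.95 p [455.3 -65.1  24.5] xaxis [ 0.003 -0.004 -1.   ] jawyaw 132.76 F [ 0.3 -0.6 -0.1] T [ 0.07 -0.02 -0.01] gap 85.4 q [-0.32  0.27 -0.55  0.75 -0.   -1.07]
```

Close on the knob.

Request:
{"op": "carry_out", "data": {"jaw": [100,130,255,255,255,255,255,255], "translation": [[0,0,-2],[0,0,0],[0,0,0],[0,0,0],[0,0,0],[0,0,0],[0,0,0],[0,0,0]], "twist": [[0,0,0],[0,0,0],[0,0,0],[0,0,0],[0,0,0],[0,0,0],[0,0,0],[0,0,0]]}}

```text
time_s: 5.62
position: [0.4565, -0.0658, 0.0241]
tool_rot: [-0.589, 1.487, 0.578]
force: [0.3, -0.2, -0.9]
finger_gap: 0.0345
```

```bash
python3 -c "
from h import *
st()
t=grab_frame('top');save(t,'t2');print(segs(t,(305,195,420,235)))"
```

```text
t 5.62 p [456.5 -65.8  24.1] xaxis [ 0.006 -0.005 -1.   ] jawyaw 132.75 F [ 0.3 -0.2 -0.9] T [-0.    0.07  0.01] gap 34.5 q [-0.32  0.27 -0.55  0.75 -0.   -1.07]
{'red': [(13, [352.62, 208.62], [351, 207, 4, 4]), (45, [368.0, 227.0], [361, 226, 15, 3])], 'blue': [(13, [373.0, 209.0], [371, 207, 5, 5])], 'yel': [(20, [362.95, 217.85], [362, 215, 3, 7])]}
```

The knob is gripped (gap 34.5 mm) with low force. I'll turn it clockwise about half way and check.

Request:
{"op": "carry_out", "data": {"jaw": [255,255,255,255,255,255,255,255,255], "translation": [[0,0,0],[0,0,0],[0,0,0],[0,0,0],[0,0,0],[0,0,0],[0,0,0],[0,0,0],[0,0,0]], "twist": [[0,0,-5],[0,0,-5],[0,0,-5],[0,0,-5],[0,0,-5],[0,0,-5],[0,0,-5],[0,0,-5],[0,0,0]]}}

```text
time_s: 6.42
position: [0.4568, -0.0668, 0.0241]
tool_rot: [-0.02, 1.57, 0.004]
force: [-0.0, -1.0, -0.7]
finger_gap: 0.0343
```

```bash
cat >> h.py <<'E'
def ang(f,c=(.593,-.0665)):
    g=segs(f,(305,195,420,235)); y=g["yel"][0][1]; y=max(g["yel"])[1]
    Y=onz(f,y,.036);a=np.degrees(np.arctan2(Y[1]-c[1],Y[0]-c[0]))
    r=[x for x in g["red"] if x[1][1]<215 ]
    print("yel",y,"ang",round(a,2),np.hypot(Y[0]-c[0],Y[1]-c[1]).round(4))
    for x in r:
        X=onz(f,x[1],.026);b=np.degrees(np.arctan2(X[1]-c[1],X[0]-c[0]));print("red",x,round(b,2),"diff",round(b-a,2))
E
python3 -c "
from h import *
st()
t=grab_frame('top');save(t,'t3');ang(t)"
```

```text
t 6.42 p [456.8 -66.8  24.1] xaxis [ 0.   -0.01 -1.  ] jawyaw 90.86 F [-0.  -1.  -0.7] T [ 0.11 -0.01 -0.13] gap 34.3 q [-0.32  0.27 -0.54  0.75 -0.01 -0.34]
yel [359.11, 217.74] ang 4.66 0.0683
red (13, [352.62, 208.62], [351, 207, 4, 4]) 11.96 diff 7.3
```

Request:
{"op": "carry_out", "data": {"jaw": [255,255,255,255,255,255,255,255,255], "translation": [[-0.5,0.5,0],[0,0,0],[0,0,0],[0,0,0],[0,0,0],[0,0,0],[0,0,0],[0,0,0],[0,0,0]], "twist": [[0.5,0,-5],[0,0,-5],[0,0,-5],[0,0,-5],[0,0,-5],[0,0,-5],[0,0,-5],[0,0,-5],[0,0,0]]}}

```text
time_s: 7.22
position: [0.4564, -0.0677, 0.0241]
tool_rot: [0.527, 1.505, -0.535]
force: [1.3, -1.5, -1.2]
finger_gap: 0.0343
```

```bash
python3 -c "
from h import *
st()
t=grab_frame('top');save(t,'t4');ang(t)
a=t['img'][195:255,335:405,::-1];cv2.imwrite('pics/z6.png',cv2.resize(a,None,fx=10,fy=10,interpolation=cv2.INTER_NEAREST))"
```

```text
t 7.22 p [456.4 -67.7  24.1] xaxis [-0.002 -0.004 -1.   ] jawyaw 51.12 F [ 1.3 -1.5 -1.2] T [-0.08 -0.12 -0.08] gap 34.3 q [-0.33  0.28 -0.54  0.76 -0.    0.35]
yel [355.58, 218.53] ang 11.41 0.0675
red (13, [352.62, 208.62], [351, 207, 4, 4]) 11.96 diff 0.55
```

View pics/z6.png

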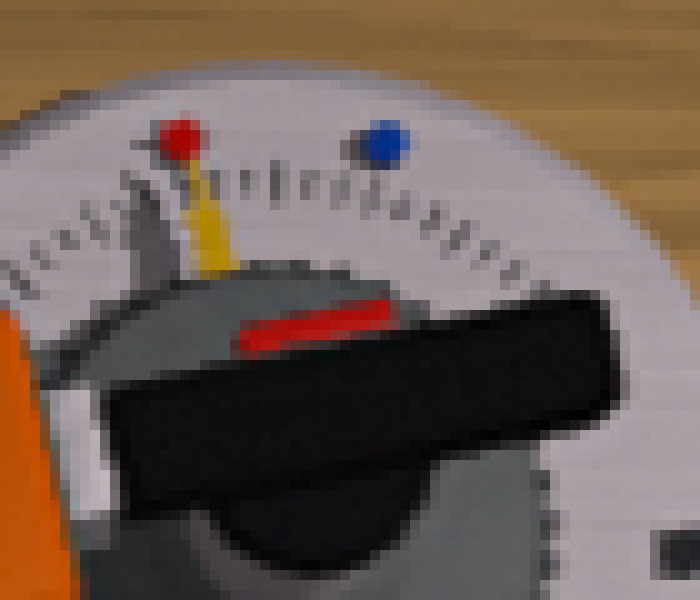

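Request:
{"op": "carry_out", "data": {"jaw": [255,255,255], "translation": [[0,0.5,0],[0,0,0],[0,0,0]], "twist": [[0,0,-4.5],[0,0,0],[0,0,0]]}}

```text
time_s: 7.52
position: [0.4564, -0.0678, 0.0241]
tool_rot: [0.574, 1.493, -0.583]
force: [-0.2, -0.9, -1.1]
finger_gap: 0.0345
```

```bash
python3 -c "
from h import *
st()
t=grab_frame('top');save(t,'t5');ang(t);ang(t,(.595,-.066));ang(t,(.593,-.0645))
s=grab_frame('scene');save(s,'s5')
a=t['img'][195:255,335:405,::-1];cv2.imwrite('pics/z7.png',cv2.resize(a,None,fx=10,fy=10,interpolation=cv2.INTER_NEAREST))
a=s['img'][215:285,250:320,::-1];cv2.imwrite('pics/z8.png',cv2.resize(a,None,fx=8,fy=8,interpolation=cv2.INTER_NEAREST))
"
```

```text
t 7.52 p [456.4 -67.8  24.1] xaxis [-0.003 -0.005 -1.   ] jawyaw 47.64 F [-0.2 -0.9 -1.1] T [-0.04 -0.03 -0.13] gap 34.5 q [-0.33  0.28 -0.54  0.76 -0.01  0.41]
yel [355.42, 218.84] ang 11.83 0.0669
red (13, [352.62, 208.62], [351, 207, 4, 4]) 11.96 diff 0.13
yel [355.42, 218.84] ang 11.76 0.0648
red (13, [352.62, 208.62], [351, 207, 4, 4]) 11.91 diff 0.15
yel [355.42, 218.84] ang 10.14 0.0665
red (13, [352.62, 208.62], [351, 207, 4, 4]) 10.75 diff 0.61
```

View pics/z7.png

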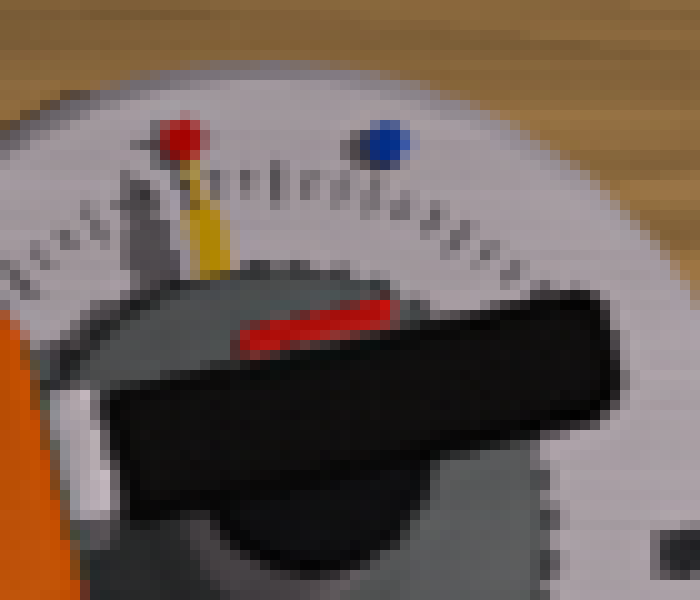

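View pics/z8.png

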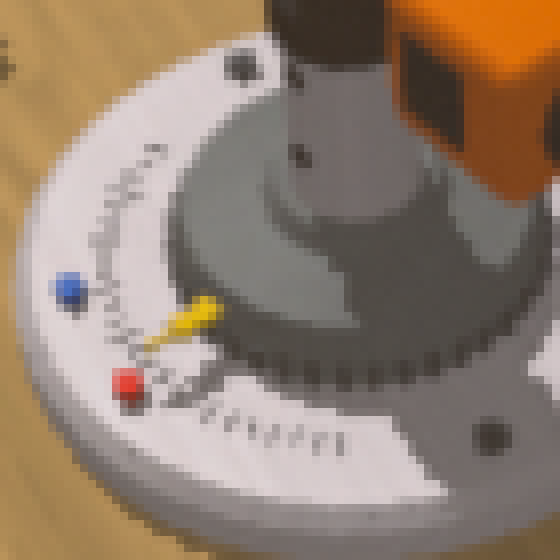

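```bash
python3 -c "
from h import *
t=grab_frame('top');s=grab_frame('scene')
c=np.array([.593,-.0665])
tip=onz(t,[353.4,210.5],.036);print(tip, np.degrees(np.arctan2(*(tip[:2]-c)[::-1])))
ts=onz(s,[250+148/8-.5,215+348/8-.5],.036);rs=onz(s,[250+128/8-.5,215+386/8-.5],.024);print(ts,rs)
print(finder.place_of('pointer_tip','top'),finder.place_of('pointer_tip','scene'))
b=onz(s,[258.5,250.5],.024)
for d in (c,c+[.002,-.002]): print([np.degrees(np.arctan2(*(q[:2]-d)[::-1])).round(2) for q in (ts,rs,b)])
# predicted pixel in scene of tip & red at angle 12
for a in (10,11,12,13):
  a=np.radians(a);print(proj(s,[c[0]+.085*np.cos(a),c[1]+.085*np.sin(a),.036]))
"
```

```text
[ 0.677374   -0.04835846  0.036     ] 12.134616553044593
[ 0.67759366 -0.05092944  0.036     ] [ 0.68601361 -0.0498686   0.024     ]
[{'at': [353.8, 213.0], 'conf': 0.55}, {'at': [340.5, 244.7], 'conf': 0.45}, {'at': [218.7, 318.5], 'conf': 0.34}] [{'at': [266.9, 254.8], 'conf': 0.73}]
[np.float64(10.43), np.float64(10.14), np.float64(-17.77)]
[np.float64(12.01), np.float64(11.57), np.float64(-16.98)]
[268.18947026 257.64983367]
[268.53837926 257.99839004]
[268.89637345 258.34229089]
[269.26335214 258.68141011]
```

Both views agree that the pointer is on the red marker to within about 0.3°. Now I'll open a little, lift clear and check again.

Request:
{"op": "carry_out", "data": {"jaw": [100,100,100,100,100,60,0,0,0,0], "translation": [[0,0,0],[0,0,0],[0,0,0],[0,0,10],[0,0,30],[0,0,40],[0,0,40],[0,0,40],[0,0,40],[0,0,0]], "twist": [[0,0,0],[0,0,0],[0,0,0],[0,0,0],[0,0,0],[0,0,0],[0,0,0],[0,0,0],[0,0,0],[0,0,0]]}}

```text
time_s: 8.65
position: [0.4517, -0.0652, 0.2316]
tool_rot: [0.575, 1.501, -0.582]
force: [0.8, 1.0, -0.5]
finger_gap: 0.0854
```

```bash
python3 -c "
from h import *
st()
t=grab_frame('top');save(t,'t6');ang(t)
s=grab_frame('scene');save(s,'s6')
for f,b in((t,(305,195,420,240)),(s,(245,180,350,240))): print(segs(f,b)['red'])
a=t['img'][205:275,285:405,::-1];cv2.imwrite('pics/z9.png',cv2.resize(a,None,fx=6,fy=6,interpolation=cv2.INTER_NEAREST))
a=s['img'][170:250,260:340,::-1];cv2.imwrite('pics/z10.png',cv2.resize(a,None,fx=7,fy=7,interpolation=cv2.INTER_NEAREST))
"
```

```text
t 8.65 p [451.7 -65.2 231.6] xaxis [-0.009 -0.001 -1.   ] jawyaw 47.67 F [ 0.8  1.  -0.5] T [ 0.01 -0.06 -0.02] gap 85.4 q [-0.32  0.1  -0.17  1.3  -0.    0.41]
yel [355.4, 218.65] ang 11.79 0.0673
red (13, [352.62, 208.62], [351, 207, 4, 4]) 11.96 diff 0.17
[(13, [352.62, 208.62], [351, 207, 4, 4]), (43, [366.21, 227.16], [359, 225, 15, 6])]
[(57, [287.0, 203.51], [282, 198, 10, 12])]
```

View pics/z9.png

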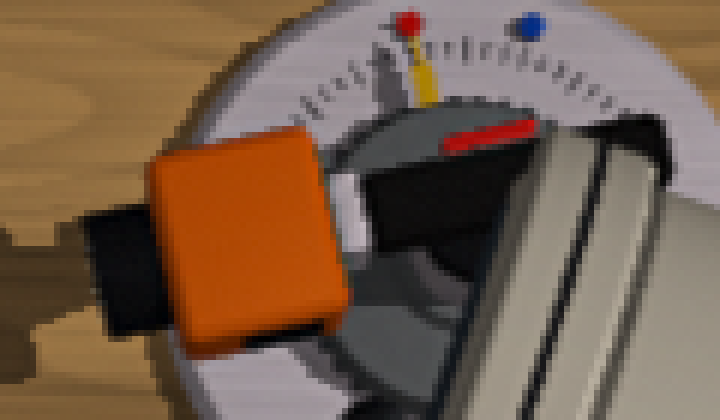

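View pics/z10.png

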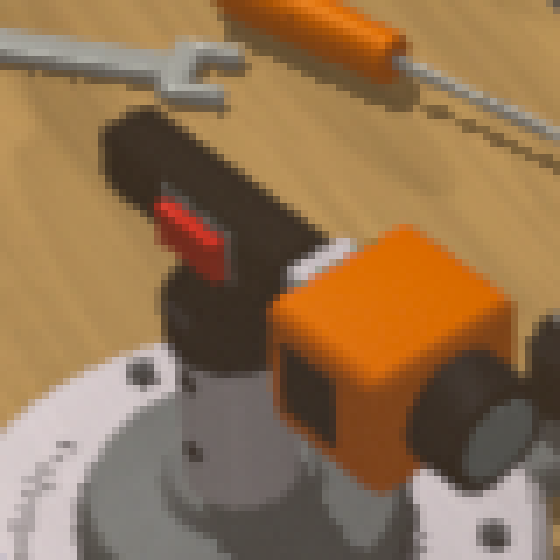

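```bash
python3 -c "
from h import *
np.set_printoptions(precision=4,suppress=True)
t=grab_frame('top');s=grab_frame('scene')
A=onz(t,[335+10.8-.5,195+39.0-.5],.186);B=onz(t,[335+60.2-.5,195+29.3-.5],.186)
d=(A-B)[:2];print(A,B,np.linalg.norm(d),np.degrees(np.arctan2(d[1],d[0]))-90)
d/=np.linalg.norm(d);n=np.array([d[1],-d[0]])
for c in ([.593,-.0665],[.595,-.066]): print('axis to +x edge',n@(A[:2]-c),'ends',d@(A[:2]-c),d@(B[:2]-c))
# silhouettes -x bottom edge at z .158
for p in ([12.8,52.0],[62,41.5]): 
  X=onz(t,[335+p[0]-.5,195+p[1]-.5],.158);print(X,n@(X[:2]-[.593,-.0665]))
X,e=tri(t,[366.21,227.16],s,[287.0,203.5]);print('button',X,e,n@(X[:2]-[.593,-.0665]),d@(X[:2]-[.593,-.0665]))
print(n,proj(t,[.593,-.0665,.172]))
for c in('top','scene'): print(finder.place_of('grip',c)[:1],finder.place_of('release_face',c)[:1],finder.place_of('pan_axis',c)[:1])
"
```

```text
[ 0.5955 -0.0244  0.186 ] [ 0.6151 -0.1179  0.186 ] 0.09553571981353556 11.801221588465452
axis to +x edge 0.01109624912556032 ends 0.04068642770401519 -0.05484929210952038
axis to +x edge 0.009036264607509953 ends 0.04060603003369567 -0.054929689779839905
[ 0.5755 -0.0294  0.158 ] -0.009567756621247557
[ 0.597 -0.125  0.158] -0.008045972137222433
button [ 0.6102 -0.0647  0.1749] 0.0005900885945996882 0.01721524197156505 -0.0017471622153986963
[0.9789 0.2045] [367.0005 236.4111]
[{'at': [366.9, 233.9], 'conf': 0.86}] [{'at': [364.6, 225.0], 'conf': 0.52}] [{'at': [359.6, 245.3], 'conf': 0.83}]
[{'at': [293.1, 201.9], 'conf': 0.91}] [{'at': [287.3, 205.9], 'conf': 0.52}] [{'at': [293.0, 245.2], 'conf': 0.59}]
```

Request:
{"op": "carry_out", "data": {"jaw": [0,0,0,0,0,0,0,0], "translation": [[20,0,3],[25,0,0],[25,0,0],[25,0,0],[25,0,0],[15,0,0],[5,0,0],[0,0,0]], "twist": [[0,0,-5],[0,0,-6],[0,0,-6],[0,0,-6],[0,0,-6],[0,0,-4],[0,0,0],[0,0,0]]}}

```text
time_s: 9.82
position: [0.5937, -0.0639, 0.2225]
tool_rot: [1.042, 1.337, -1.043]
force: [-0.4, -0.1, -1.2]
finger_gap: 0.0853
```

```bash
python3 -c "
from h import *
st()"
```

```text
t 9.82 p [593.7 -63.9 222.5] xaxis [-0.021  0.016 -1.   ] jawyaw 13.16 F [-0.4 -0.1 -1.2] T [ 0.01 -0.    0.01] gap 85.3 q [-0.25  0.36  0.14  1.38  0.01  1.09]
```

Request:
{"op": "carry_out", "data": {"jaw": [0,0,0], "translation": [[1.5,-4,0],[0,0,0],[0,0,0]], "twist": [[-0.9,-1.2,-1.3],[0,0,0],[0,0,0]]}}

```text
time_s: 10.07
position: [0.5932, -0.0678, 0.2211]
tool_rot: [1.05, 1.306, -1.052]
force: [0.2, -0.0, 0.7]
finger_gap: 0.0852
```

```bash
python3 -c "
from h import *
st()
t=grab_frame('top');s=grab_frame('scene');save(s,'s7');save(t,'t7')
try: ang(t)
except Exception as e: print(e)
a=s['img'][130:250,220:380,::-1];cv2.imwrite('pics/z11.png',cv2.resize(a,None,fx=5,fy=5,interpolation=cv2.INTER_CUBIC))"
```

```text
t 10.07 p [593.2 -67.8 221.1] xaxis [-0.004  0.001 -1.   ] jawyaw 12.25 F [ 0.2 -0.   0.7] T [ 0. -0.  0.] gap 85.2 q [-0.25  0.35  0.12  1.35  0.    1.1 ]
list index out of range
```

View pics/z11.png

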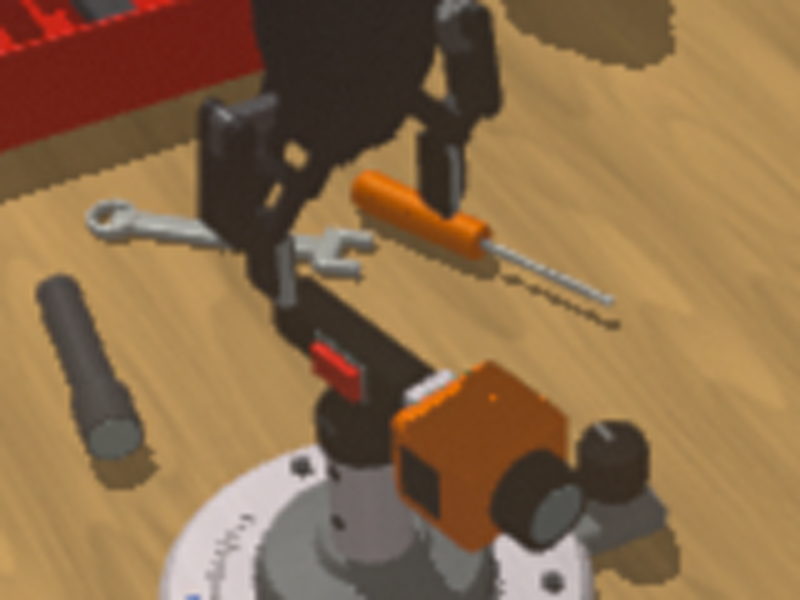

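View pics/t7.png

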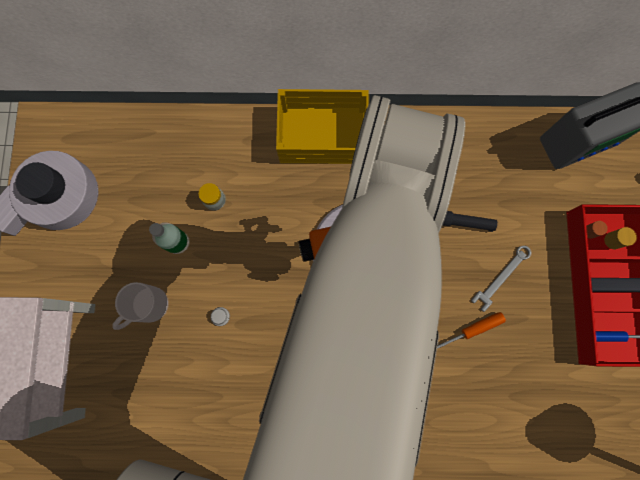

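The top view is now blocked by the arm. The scene view shows the fingers straddling the grip, clear of the imager. I'll descend and correct as I go.

Request:
{"op": "carry_out", "data": {"jaw": [0,0,0,0], "translation": [[0.5,0,-15],[0,0,-15],[0,0,-12],[0,0,0]], "twist": [[0,-0.2,-0.3],[0,0,0],[0,0,0],[0,0,0]]}}

```text
time_s: 10.5
position: [0.5928, -0.0677, 0.1804]
tool_rot: [1.054, 1.3, -1.049]
force: [-1.3, 0.7, -0.2]
finger_gap: 0.0854
```

```bash
python3 -c "
from h import *
st()"
```

```text
t 10.5 p [592.8 -67.7 180.4] xaxis [ 0.003  0.001 -1.   ] jawyaw 12.12 F [-1.3  0.7 -0.2] T [0.04 0.03 0.04] gap 85.4 q [-0.26  0.35  0.03  1.24  0.    1.1 ]
```

Request:
{"op": "carry_out", "data": {"jaw": [0,0,0,0,0], "translation": [[1.5,0,-10],[0,0,-10],[0,0,-7],[0,0,0],[0,0,0]], "twist": [[0,0.2,-0.2],[0,0,0],[0,0,0],[0,0,0],[0,0,0]]}}

```text
time_s: 10.92
position: [0.5942, -0.0678, 0.1526]
tool_rot: [1.055, 1.302, -1.053]
force: [0.4, 0.4, 0.1]
finger_gap: 0.0856
```

```bash
python3 -c "
from h import *
st()
s=grab_frame('scene')
print(segs(s,(245,180,350,290)))
a=s['img'][150:250,230:350,::-1];cv2.imwrite('pics/z12.png',cv2.resize(a,None,fx=6,fy=6,interpolation=cv2.INTER_CUBIC))"
```

```text
t 10.92 p [594.2 -67.8 152.6] xaxis [ 0.     0.001 -1.   ] jawyaw 11.99 F [0.4 0.4 0.1] T [-0.02 -0.01 -0.01] gap 85.6 q [-0.25  0.37 -0.02  1.18  0.    1.11]
{'red': [(63, [286.86, 203.59], [282, 198, 10, 12]), (7, [265.71, 263.0], [265, 262, 3, 3])], 'blue': [(4, [258.5, 250.5], [258, 250, 2, 2])], 'yel': [(14, [274.07, 254.21], [272, 252, 5, 5])]}
```

View pics/z12.png

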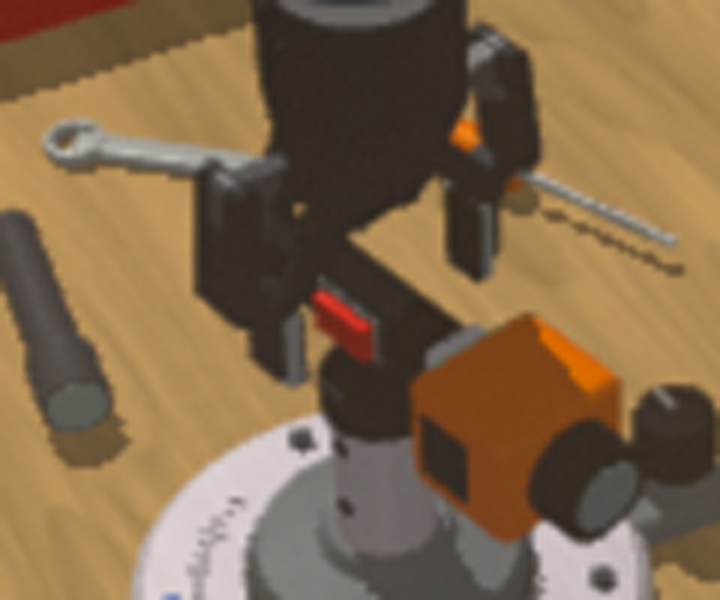

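The fingers straddle the grip at button height: the button is at zoom (345,325) and the left fingertip at (290,375). I'll close.

Request:
{"op": "carry_out", "data": {"jaw": [100,130,150,180,255,255,255,255,255,255,255,255], "translation": [[0,0,0],[0,0,0],[0,0,0],[0,0,0],[0,0,0],[0,0,0],[0,0,0],[0,0,0],[0,0,0],[0,0,0],[0,0,0],[0,0,0]], "twist": [[0,0,0],[0,0,0],[0,0,0],[0,0,0],[0,0,0],[0,0,0],[0,0,0],[0,0,0],[0,0,0],[0,0,0],[0,0,0],[0,0,0]]}}

```text
time_s: 11.97
position: [0.5951, -0.068, 0.1549]
tool_rot: [1.054, 1.299, -1.05]
force: [-1.0, -0.6, 0.4]
finger_gap: 0.0234
```

```bash
python3 -c "
from h import *
st()
s=grab_frame('scene');save(s,'s8')
print(segs(s,(245,180,350,290)))
a=s['img'][170:290,230:350,::-1];cv2.imwrite('pics/z13.png',cv2.resize(a,None,fx=5,fy=5,interpolation=cv2.INTER_CUBIC))"
```

```text
t 11.97 p [595.1 -68.  154.9] xaxis [ 0.003  0.    -1.   ] jawyaw 12.1 F [-1.  -0.6  0.4] T [-0.04  0.08  0.36] gap 23.4 q [-0.25  0.37 -0.01  1.19  0.    1.11]
{'red': [(7, [265.71, 263.0], [265, 262, 3, 3])], 'blue': [(4, [258.5, 250.5], [258, 250, 2, 2])], 'yel': [(12, [274.33, 253.92], [272, 252, 5, 4])]}
```

View pics/z13.png

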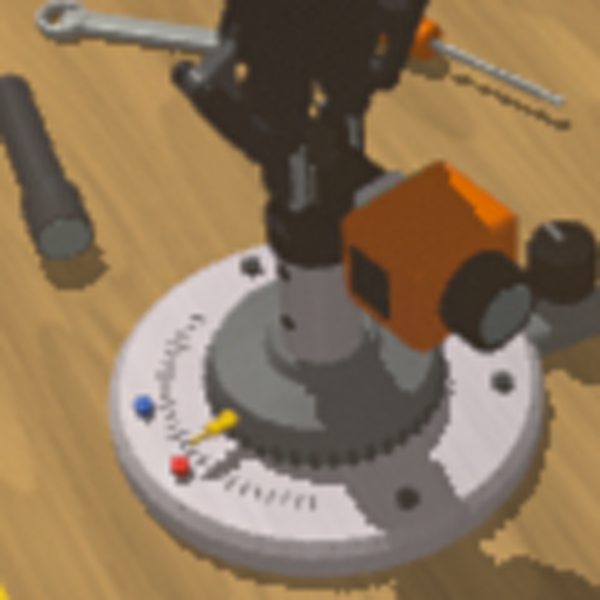

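The gap of 23.4 mm matches the pressed-in width: the knob also read about 1.5 mm low. The pointer is still on red. Now I'll pull up gently.

Request:
{"op": "carry_out", "data": {"jaw": [255,255,255,255,255], "translation": [[0,0,6],[0,0,8],[0,0,8],[0,0,8],[0,0,2]], "twist": [[0,0,0],[0,0,0],[0,0,0],[0,0,0],[0,0,0]]}}

```text
time_s: 12.43
position: [0.5951, -0.0679, 0.1874]
tool_rot: [1.053, 1.302, -1.051]
force: [-0.2, -0.2, -7.7]
finger_gap: 0.0232
```

```bash
python3 -c "
from h import *
st()
s=grab_frame('scene');save(s,'s9')
print(segs(s,(245,180,350,290)))"
```

```text
t 12.43 p [595.1 -67.9 187.4] xaxis [ 0.001  0.001 -1.   ] jawyaw 12.1 F [-0.2 -0.2 -7.7] T [-0.18 -0.46  0.31] gap 23.2 q [-0.25  0.36  0.05  1.27  0.    1.11]
{'red': [(7, [265.71, 263.0], [265, 262, 3, 3])], 'blue': [(4, [258.5, 250.5], [258, 250, 2, 2])], 'yel': [(13, [274.15, 254.08], [272, 252, 5, 5])]}
```

Request:
{"op": "carry_out", "data": {"jaw": [255,255,255,255,255,255,255,255], "translation": [[0,0,8],[0,0,8],[0,0,8],[0,0,8],[0,0,8],[0,0,8],[0,0,6],[0,0,2]], "twist": [[0,0,0],[0,0,0],[0,0,0],[0,0,0],[0,0,0],[0,0,0],[0,0,0],[0,0,0]]}}

```text
time_s: 13.15
position: [0.595, -0.0679, 0.2494]
tool_rot: [1.054, 1.301, -1.051]
force: [1.0, -0.7, -6.4]
finger_gap: 0.0233
```

```bash
python3 -c "
from h import *
st()"
```

```text
t 13.15 p [595.  -67.9 249.4] xaxis [ 0.001  0.001 -1.   ] jawyaw 12.1 F [ 1.  -0.7 -6.4] T [-0.16 -0.49  0.38] gap 23.3 q [-0.25  0.34  0.18  1.41  0.    1.11]
```

Request:
{"op": "carry_out", "data": {"jaw": [255,255,255,255], "translation": [[0,0,3],[0,0,2],[0,0,2],[0,0,2]], "twist": [[0,0,0],[0,0,0],[0,0,0],[0,0,0]]}}

```text
time_s: 13.48
position: [0.5949, -0.0679, 0.255]
tool_rot: [1.053, 1.307, -1.053]
force: [5.4, -1.8, -20.8]
finger_gap: 0.023
```

```bash
python3 -c "
from h import *
st()"
```

```text
t 13.48 p [594.9 -67.9 255. ] xaxis [-0.004  0.003 -1.   ] jawyaw 12.1 F [  5.4  -1.8 -20.8] T [-0.37 -2.    0.39] gap 23.0 q [-0.25  0.34  0.2   1.43  0.    1.11]
```

Request:
{"op": "carry_out", "data": {"jaw": [255,255,255], "translation": [[0,0,1.5],[0,0,1.5],[0,0,1.5]], "twist": [[0,0,0],[0,0,0],[0,0,0]]}}

```text
time_s: 13.73
position: [0.5948, -0.0679, 0.255]
tool_rot: [1.052, 1.313, -1.057]
force: [4.0, -1.4, -24.8]
finger_gap: 0.0232
```

```bash
python3 -c "
from h import *
st()
s=grab_frame('scene');save(s,'s10')
print(segs(s,(245,160,350,290)))
st()
a=s['img'][130:290,220:360,::-1];cv2.imwrite('pics/z14.png',cv2.resize(a,(525,600),interpolation=cv2.INTER_CUBIC))"
```

```text
t 13.73 p [594.8 -67.9 255. ] xaxis [-0.01   0.005 -1.   ] jawyaw 12.09 F [  4.   -1.4 -24.8] T [-0.52 -2.38  0.32] gap 23.2 q [-0.25  0.35  0.21  1.44  0.    1.11]
{'red': [(5, [292.0, 215.0], [290, 215, 5, 1]), (7, [265.71, 263.0], [265, 262, 3, 3])], 'blue': [(4, [258.5, 250.5], [258, 250, 2, 2])], 'yel': [(12, [274.33, 253.92], [272, 252, 5, 4])]}
t 13.78 p [594.9 -67.8 255. ] xaxis [-0.01   0.005 -1.   ] jawyaw 12.09 F [  3.4  -0.8 -25.6] T [-0.47 -2.23  0.32] gap 23.2 q [-0.25  0.35  0.21  1.44  0.    1.11]
```

View pics/z14.png

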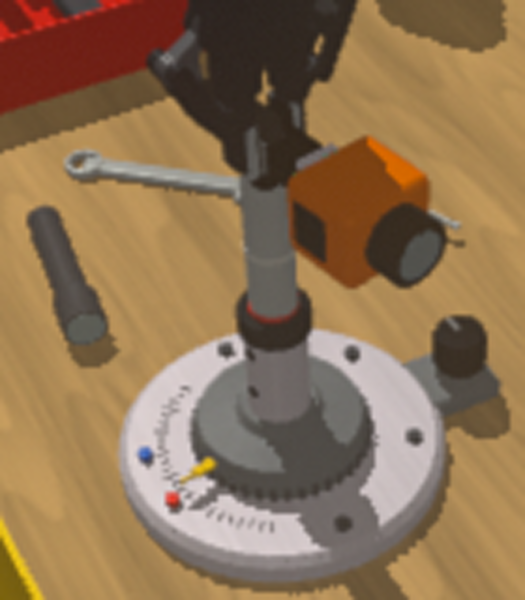

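The red band is clear of the collar at zoom (272,312), the pointer is on the red marker, and force and gap are steady. I'm handing in.

```bash
python3 -c "
from h import *
ticket.close_job();st()"
```

```text
the job is handed in; nothing more can be done
the job is handed in; nothing more can be done
```

The job is done and handed in at about 13.8 s of the 64 s allowed. The arm is holding the mast at its second stop by the grip.

- **Pointer:** I turned the knob about 85° clockwise. With the knob let go, the top view put the pointer within 0.2° of the red marker's centre (the tolerance is about 2°). The scene view agreed to about 0.3°. During the pull the arm blocked the top view. The scene view showed the pointer had not moved to within about 0.3 pixel.
- **Button:** I pinched the grip across the red button. The gap read 23.2 to 23.4 mm. Gap readings ran about 1 mm low on the knob, so this matches the 24.5 mm width with the button fully in.
- **Mast:** It rose 100.1 mm, and the red band is clear of the collar. The arm is pressing lightly against the end stop with about 25 N.
- **Imager and other things:** The imager was not touched. In the last scene view the wrench and torch look unmoved. I did not measure the other objects, but no move went near them.

**Where checks disagreed:**
- The robot's position and the camera's differed by 2 to 3 mm at the knob, within what the grasp could take.
- A base-centre fit from the scene view was about 12 mm off from the top-view fit, so I didn't use it.
- The tool tilted by about 0.6° while pressing against the stop.

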